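Load a vial in the thermal block and hold a contact probe on its check spot

ROBOT

A 6-joint arm with a two-finger parallel gripper is mounted at the origin on a cart in front of the work surface, level with it; the furniture and walls round the work are solid. World frame = base frame: x ahead of the robot, y to its left, z up, the work surface at z = 0. Lengths are in mm, angles in rad, forces in N, time in s.
With the tool pointing down it reaches from about 250 to 800 mm from the base axis. Payload 8.5 kg.
Tool frame: the origin (TCP) lies on the mounting face of the last link; the fingertips stand 173 mm ahead of it and the grasp point (between the pads) lies 155 mm ahead of it; z points along the fingers, y is the line along which they close (so a half turn about z gives the same grasp; the last joint's range is limited). The gripper opens to 85 mm and grips with 20 to 120 N. Pads are 22 mm wide; open, the fingers measure 114 mm over their backs; the gripper's body (76 mm by 85 mm) begins 54 mm behind the grasp point. The pads swing forward as they close: fully open they stand 13 mm farther back than shut.
Start: joints at [1.246, 0.238, -0.013, 1.319, 0, 1.571], TCP at [167.527, 497.526, 404.676] pointing down, gripper open.
Joint ranges: [-2.66, 2.66], [-1.03, 1.9], [-1.14, 1.46], [-1.82, 2.27], [-1.45, 1.34], [-3.14, 3.14]. Speed limits (rad/s): [2.22, 2.22, 2.79, 3.14, 3.14, 3.14].

INTERFACE

Orientations are given as a rotation vector (axis times angle).
In Python, from workcell import observe, cams, workorder gives the robot as it stands. The module is installed in compiled form; this text tells all that it offers.
- The arm moves only by the tool carry_out, never from a script. Its argument "commands" is text: rows parted by semicolons, each of 7 numbers parted by spaces: the opening in per cent of the stroke, from 0 (shut) to 100 (fully open), then the shift along the tool's x, y, z in units of 10 cm (1.0 is 10 cm), then the turn, a rotation vector about the tool's x, y, z in units of 180 degrees (1.0 is 180 degrees). A call has 1 to 20 rows; each row is the pose to reach, as a shift and turn from the pose commanded when the call began, along the tool's axes at that moment, turning the shorter way round; what a row does not reach only later rows make up. A row lasts 1/12 s, in which the tool goes at most 41.7 mm and 7.16 degrees, less where a joint would pass 70% of its speed; a pose out of reach is approached as far as the arm can. A call with a number of a shift or a turn outside -1 to 1 is refused whole. A call with a gripper value outside its range is refused whole. The fingers move at their own pace and stop on an object; the grip force is fixed at half the most. Time passes only in rows, so rows that repeat a pose let the fingers close. It gives the time, the measured TCP pose, the force, the opening and the grip force at its end, in the units of the state.
- observe(): the state, without advancing time (a new reading comes with each control period).
- cams.read_camera(name): name is "scene" or "top"; returns the picture (480x640x3 uint8, red, green, blue); there is no depth.
- cams.get_calibration(name): a dict with "vertical_fov" (degrees; the focal length in pixels is half the picture's height over the tangent of half this angle, whatever the lens; pixels are square), "cx", "cy" (the principal point, pixels), "view" (4x4, takes a point from world to camera coordinates). Camera axes: x right, y up, looking along -z (the intrinsics and any distortion apply to the point x, -y, -z); pixel columns grow to the right and rows downward; lengths in mm; the calibration is good to about 2 mm. A picture is of the moment at which its call begins. get_calibration takes no time and is no camera call.
- workorder.finish_job(): hands the job in; it is judged then, once.
The state is a dict: "clock": time; "q": joint angles; "qd": joint speeds; "joint_efforts": joint torques, N m; "tcp_pos": TCP position; "tcp_rot": TCP orientation; "force": force on the tool from outside, world axes, zero at the start; "ft_torque": the same for the moment, N m; "gripper_width": opening from 0.0 (shut) to 1.0 (fully open); "gripper_force": force on a finger pad.
Only numpy, scipy, OpenCV 4.12 (cv2) and the standard library are available. Lean on these libraries where they do the work, as an engineer would, in place of code of your own. Each camera call takes 0.05 s, during which the arm holds its last target. There are 200 camera calls.

TASK

Take the blue-capped vial out of the blue rack, seat it fully down in the well of the aluminium thermal block and let go of it; then take the orange spring-tipped probe out of its stand and touch its tip to the yellow spot on the block's sloping front face, the probe square to that face, pressing lightly so that the sprung tip goes part of the way in but not to its stop. The program finishes while still holding the probe like that, with nothing of the robot touching the block or the vial, and all other things left where they are.

Things in the scene. Friction and masses are not known exactly. Their poses are not given: they have to be found in the camera images.
- vial_blue: the sample vial: clear body 22 mm in diameter, blue snap cap 24 mm wide with a small tab, 52 mm tall in all (solid enough to grip from the foot to 46 mm up), 18 g. Stands upright in a well of the rack. Origin in the plane of its underside, 2 mm off its axis in its own -y; z up along it
- vial_foot (a point): centre of the blue-capped vial's underside, on its axis; the axis runs straight up from here while it stands
- vial_rack: fixed blue rack, 56 mm (its x) by 200 mm (its y) by 40 mm high, with four wells in a row along its y axis at y = -72, -24, 24 and 72 mm, each 25 mm wide and 24 mm deep (well floor 16 mm above the worktop); three hold vials, one is empty. Origin: centre of its underside. Beware the grey instrument left of the worktop (base frame x over 0.28, y over 0.33, some 0.4 m high): swing clear of it
- thermal_block: fixed aluminium block, 120 mm (x) by 100 mm (y). Origin: centre of its underside on the worktop; x points to its rear. Its rear half (x 0 to +60 mm) is flat on top, 60 mm high, with the well; the front half slopes down at 20 degrees towards -x, from 60 mm high at x = 0 to 38 mm at x = -60 mm
- block_well (a point): centre of the mouth of the block's vial well, in the flat top 60 mm above the worktop; the well is upright, 25 mm wide and 24 mm deep, so a seated vial's underside is 36 mm above the worktop and 28 mm of it stand out. It lies 60 mm behind (+x of the block) the yellow spot
- check_spot: yellow spot 16 mm across with a thin black rim, in the middle of the block's sloping face. Origin: centre of the spot on the face; z is the outward normal of the face (20 degrees from vertical, leaning to the front of the block); its y is the block's y; its x runs up the slope
- probe_stand: fixed grey stand 64 mm square (76 mm at the foot) and 50 mm high, with an upright hole 15 mm wide through it, in which the probe stands tip down. Origin: centre of its underside
- probe: pen-like probe, 122 mm long, 90 g. Origin: end of its brass tip when fully out (10 mm above the worktop in the stand); z runs up the probe. From the origin: tip 6 mm thick, steel nose 12 mm thick from 14 to 40 mm, black collar 30 mm wide from 40 to 45 mm (rests on the stand), orange round grip 19 mm thick from 45 to 115 mm, black end. Lift it 40 mm to clear the stand
- tip_point (a point): end point of the probe's sprung tip (moves with the tip)
- probe_tip (a joint): how far the sprung tip is pushed into the nose, m: 0 fully out, 0.012 its stop. Spring: about 0.4 N to start, then 0.4 N for each mm, so 6 mm in is about 2.8 N; 5.2 N at the stop
- vial_white: second vial, white snap cap, water-clear upper part with pale contents; bystander, leave it in the rack
- vial_cream: third vial, white snap cap, full of cream powder; bystander, leave it in the rack
- jar_red: white screw jar with red cap, 56 mm wide, 80 mm tall; bystander
- tape: roll of tan tape lying flat, 96 mm wide, 25 mm high; bystander
- timer: white kitchen-style timer, 58x66x20 mm; bystander
- pellet_a: grey flanged sample pellet with a pale centre, 50 mm wide, 13 mm high; bystander
- pellet_b: grey flanged sample pellet with a brown centre, 50 mm wide, 14 mm high; bystander
- die: white ceramic-looking press die, 51 mm wide, 50 mm tall, a dark ring round it; bystander
- marker: marker pen with red cap, 135 mm long, 17 mm thick, lying; bystander
Mind the look-alikes: they are no part of the job. What is shaped like the probe but red is not meant.

How it is judged (in metres and radians):
On the way, in this order (a step that is already met when the one before it is completed fails the run):
1. the blue-capped vial is seated in the block's well, and let go (horizontal distance between vial_foot and block_well below 0.004 m and z of vial_foot in the frame of thermal_block below 0.039 m and angle between vial_blue's own z axis and vertical below 0.12 rad and contact force between the arm and vial_blue below 0.05 N), for 0.2 s.
2. the probe is lifted out of its stand (z of tip_point in the frame of probe_stand above 0.055 m and contact force between the fingers and probe above 1 N), for 0.2 s.
At the end, for the whole second after the job is handed in: Blue vial seated (3 mm of floor, 4 mm of axis, 7 deg), untouched; probe held by the fingers, tip within 8 mm of the spot centre, 8.5 deg of square, 0.8 to 8 N, tip in 1 to 11.8 mm, robot off the block, probe off the vial; other vials within 10 mm, other things within 20 mm of their start (all of step 1 and x of tip_point in the frame of check_spot between -0.008 and 0.008 m and y of tip_point in the frame of check_spot between -0.008 and 0.008 m and angle between the z axis of probe and the z axis of check_spot, either way round below 0.15 rad and contact force between probe and thermal_block between 0.8 and 8 N and value of joint probe_tip between 0.001 and 0.0118 m and contact force between the fingers and probe above 1 N and contact force between the arm and thermal_block below 0.3 N and contact force between probe and vial_blue below 0.05 N and distance of each of vial_white, vial_cream from where it was at the start of the episode below 0.01 m and distance of each of jar_red, tape, timer, pellet_a, pellet_b, die, marker from where it was at the start of the episode below 0.02 m); the arm keeps its last pose, push and grip.
It fails at once if the probe is pressed on the block with more than 15 N (contact force between probe and thermal_block above 15 N).
It fails at once if another vial or a bystander is knocked about (vials more than 15 mm, other things more than 30 mm) (distance of any of vial_white, vial_cream from where it was at the start of the episode above 0.015 m or distance of any of jar_red, tape, timer, pellet_a, pellet_b, die, marker from where it was at the start of the episode above 0.03 m).
It also fails if it takes over 61 s, if anything falls off the work surface, if the arm or the gripper's body presses on something with over 40 N, if the wrist force passes 120 N, or if a joint passes its speed limit or range.

## Working session

There is one attempt and no reset: what is moved stays moved. The work goes in short steps, Python scripts to look and compute and a tool call to move; the robot and the scene stay as the last step left them, time stands still between calls to the robot, and variables do not carry over. Pictures are saved under pics/ and viewed, at most 10 in all, crops included, and the job is handed in when it is done.

Besides the shell and the picture viewer there is one more tool, called as a command line: name --argument value ..., lists and objects as JSON in quotes. carry_out: Moves the arm, as the interface text tells. Shifts and turns lie within -1 to 1; 1 stands for 10 cm of shift or 180 degrees of turn. Its arguments: {"type":"object","properties":{"commands":{"type":"string"}},"required":["commands"]}

```bash
mkdir -p pics
python3 - <<'E'
from workcell import observe,cams
import cv2
for n in("scene","top"):
    im=cams.read_camera(n); cv2.imwrite(f"pics/{n}0.png",im[:,:,::-1])
    print(n,cams.get_calibration(n))
print(observe())
E
```

```text
scene {'vertical_fov': 44.597882735509536, 'cx': 316.7050815527647, 'cy': 238.14665511317267, 'view': array([[ 5.83969998e-01, -8.11689137e-01, -1.18231155e-02,
        -3.26849065e+02],
       [ 5.66545220e-01,  3.97083758e-01,  7.22046399e-01,
        -3.52035852e+02],
       [-5.81382452e-01, -4.28351764e-01,  6.91743602e-01,
        -9.55525168e+02],
       [ 0.00000000e+00,  0.00000000e+00,  0.00000000e+00,
         1.00000000e+00]])}
top {'vertical_fov': 50.3340736659522, 'cx': 316.4971230470179, 'cy': 231.86133030445788, 'view': array([[ 1.88234296e-02, -9.99806664e-01,  5.68443043e-03,
        -2.67404356e+01],
       [ 9.96201762e-01,  1.92383927e-02,  8.49231038e-02,
        -5.43488892e+02],
       [-8.50160444e-02,  4.06429555e-03,  9.96371293e-01,
        -1.10872334e+03],
       [ 0.00000000e+00,  0.00000000e+00,  0.00000000e+00,
         1.00000000e+00]])}
{'clock': 0.1, 'q': array([ 1.24599691e+00,  2.38718101e-01, -1.41521236e-02,  1.31918121e+00,
       -3.47227692e-05,  1.57078907e+00]), 'qd': array([-0.00170943, -0.0008365 ,  0.00045994, -0.00090941, -0.00027759,
        0.00072878]), 'joint_efforts': array([ 5.77684204e-04, -5.39719462e+01,  3.46998239e+01,  1.34474531e-02,
        1.19623223e-04,  4.22702172e-06]), 'tcp_pos': array([167.49735546, 497.41706156, 404.15011506]), 'tcp_rot': array([-5.07915418e-01, -3.10009076e+00,  1.95429805e-03]), 'force': array([ 0.13384786,  0.02393606, -0.21632648]), 'ft_torque': array([ 0.0061612 , -0.0164606 , -0.00172066]), 'gripper_force': 0.0, 'gripper_width': 1.0003332142396013}
```

View pics/scene0.png

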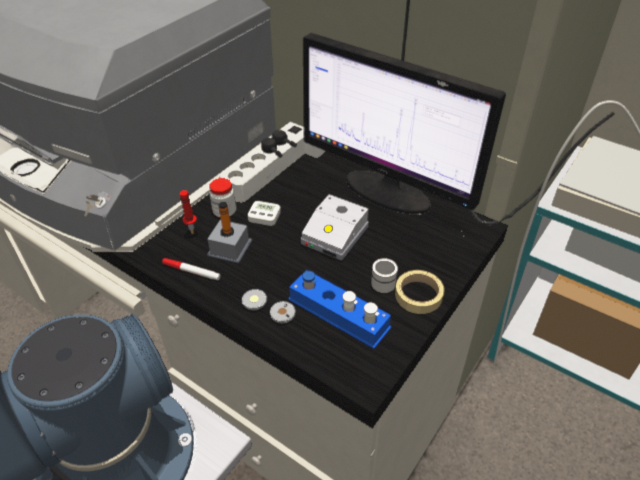

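View pics/top0.png

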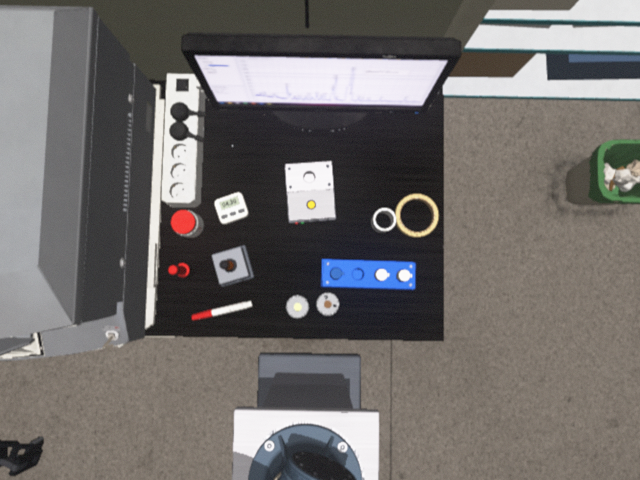

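Candidates. Vial: blue cap (scene 309,279 / top 336,273), empty well (330,295 / 358,273), white caps (349,299 and 371,311). Probe: orange in the stand (224,217 / 229,266), red look-alike (187,208 / 178,270), and the marker. I choose the blue cap and the orange probe, and check both in a close crop.

```bash
cat > h.py <<'E'
import numpy as np,cv2
from workcell import cams
C={n:cams.get_calibration(n) for n in("scene","top")}
def ray(n,p):
    c=C[n];f=240/np.tan(np.radians(c["vertical_fov"]/2));R=c["view"][:3,:3];t=c["view"][:3,3]
    d=R.T@np.array([(p[0]-c["cx"])/f,-(p[1]-c["cy"])/f,-1]);return -R.T@t,d/np.linalg.norm(d)
def plane(n,p,z):
    o,d=ray(n,p);return o+d*(z-o[2])/d[2]
def tri(p,q):
    o,d=ray("scene",p);a,b=ray("top",q);s=np.linalg.lstsq(np.c_[d,-b],a-o,rcond=None)[0]
    P,Q=o+d*s[0],a+b*s[1];return (P+Q)/2,np.linalg.norm(P-Q)
def proj(n,P):
    c=C[n];f=240/np.tan(np.radians(c["vertical_fov"]/2));X=c["view"]@np.r_[P,1]
    return np.array([c["cx"]-f*X[0]/X[2],c["cy"]+f*X[1]/X[2]])
def blobs(im,lo,hi,box,amin=10):
    h=cv2.cvtColor(im,cv2.COLOR_RGB2HSV);m=cv2.inRange(h,np.array(lo),np.array(hi));k=np.zeros_like(m);x0,y0,x1,y1=box;k[y0:y1,x0:x1]=m[y0:y1,x0:x1]
    n,_,st,ce=cv2.connectedComponentsWithStats(k);return k,[(st[i].tolist(),ce[i].round(1).tolist()) for i in range(1,n) if st[i,4]>=amin]
E
python3 - <<'E'
from h import *
s=cv2.imread("pics/scene0.png");t=cv2.imread("pics/top0.png")
f=lambda i,x,y,w,h:cv2.resize(i[y:y+h,x:x+w],(400,300),interpolation=cv2.INTER_CUBIC)
cv2.imwrite("pics/crop.png",np.vstack([np.hstack([f(s,160,180,120,90),f(s,275,255,120,90)]),np.hstack([f(t,160,220,120,90),f(t,310,225,120,90)])]))
S,T=s[:,:,::-1].copy(),t[:,:,::-1].copy()
for n,I,b in(("scene",S,(290,180,380,260)),("top",T,(280,150,340,230))): print(n,"yellow",blobs(I,(22,120,120),(35,255,255),b)[1])
m,b=blobs(T,(100,120,60),(125,255,255),(310,250,425,300));c=cv2.minAreaRect(cv2.findNonZero(cv2.morphologyEx(m,cv2.MORPH_CLOSE,np.ones((9,9)))))
bx=cv2.boxPoints(c);print("rack",[plane("top",p,40).round(1).tolist() for p in bx])
print("orange",blobs(S,(5,120,60),(15,255,255),(205,195,245,245))[1],blobs(T,(5,120,60),(15,255,255),(205,240,255,290))[1])
m=cv2.inRange(cv2.cvtColor(T,cv2.COLOR_RGB2GRAY),130,255);m[:,:280]=0;m[:,340:]=0;m[:155]=0;m[228:]=0
print("block",cv2.boxPoints(cv2.minAreaRect(cv2.findNonZero(cv2.morphologyEx(m,cv2.MORPH_OPEN,np.ones((5,5)))))).round(1).tolist())
E
```

```text
scene yellow [([325, 225, 7, 7, 42], [328.1, 228.2])]
top yellow [([308, 201, 7, 8, 44], [310.9, 204.2])]
rack [[422.1, -25.5, 40.0], [486.9, -26.3, 40.0], [484.4, -234.4, 40.0], [419.6, -232.5, 40.0]]
orange [([219, 207, 13, 27, 219], [225.2, 220.0])] [([228, 261, 6, 9, 34], [230.1, 265.3])]
block [[284.1000061035156, 163.5], [331.5, 160.3000030517578], [335.5, 218.3000030517578], [288.1000061035156, 221.5]]
```

View pics/crop.png

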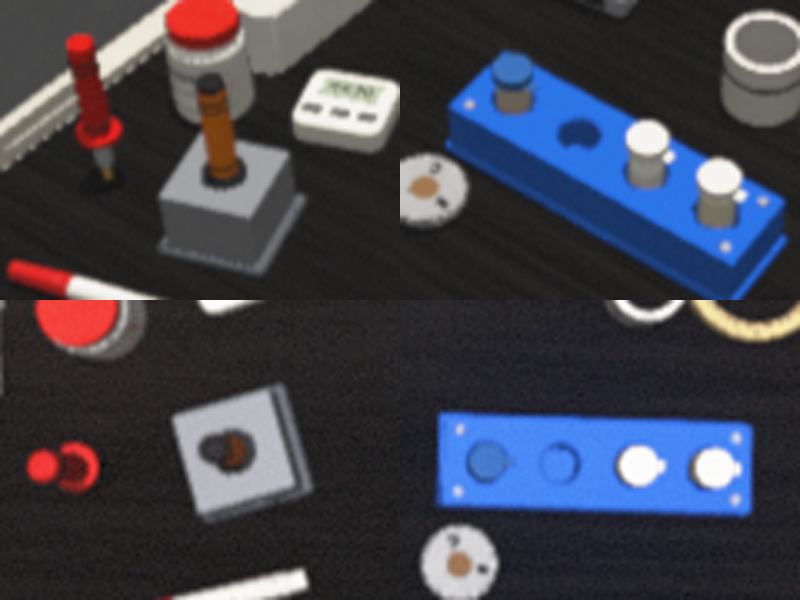

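The crop shows the blue-capped vial at the left end of the rack (top 336,273), next to the empty well (358,273). The orange probe stands in the grey square stand with its end at (223.9,265) top and (223,204) scene. The red one, to its left, is the look-alike.

```bash
cat >> h.py <<'E'
from scipy.spatial.transform import Rotation as Ro
from workcell import observe
def down(yaw,tilt=0): # tool y along yaw (deg), z down; tilt about block y leans tool back to -x
    c,s=np.cos(np.radians(yaw)),np.sin(np.radians(yaw));y=np.array([c,s,0]);z=np.array([0,0,-1.]);R=np.c_[np.cross(y,z),y,z]
    return Ro.from_rotvec(np.radians(-tilt)*np.array([-s,c,0]))*Ro.from_matrix(R)
def rel(grasp,R):
    o=observe();R0=Ro.from_rotvec(o["tcp_rot"]);p=np.array(grasp)-155*R.as_matrix()[:,2]
    print("clock",round(o["clock"],2),"tcp",o["tcp_pos"].round(1),"goal",p.round(1),"shift",(R0.inv().apply(p-o["tcp_pos"])/100).round(3),"turn",((R0.inv()*R).as_rotvec()/np.pi).round(4),"w",round(o["gripper_width"],2),"F",o["force"].round(1))
E
python3 - <<'E'
from h import *
t=cv2.imread("pics/top0.png");s=cv2.imread("pics/scene0.png");T=t[:,:,::-1].copy();S=s[:,:,::-1].copy()
print("spot",tri((328.1,228.2),(310.9,204.2)),plane("top",(310.9,204.2),49),plane("scene",(328.1,228.2),49))
# cap: darker blue
for n,I,b in(("top",T,(325,262,349,285)),("scene",S,(298,265,320,292))): print(n,blobs(I,(98,100,40),(112,225,185),b)[1])
print("cap",tri((308.7,275.2),(336.2,273)),plane("top",(336.2,273),68),plane("scene",(308.7,275.2),68))
for z,p in((40,(358.2,273)),(68,(382,274)),(68,(404,274.5))):print("well/caps",plane("top",p,z))
print("probe end",tri((223,204),(223.9,265)),"collar",plane("top",(231,265.6),55))
f=lambda i,x,y,w,h:cv2.resize(i[y:y+h,x:x+w],None,fx=8,fy=8,interpolation=cv2.INTER_CUBIC)
a=f(t,280,155,60,72);b=f(s,300,190,40,72)
cv2.imwrite("pics/block.png",np.hstack([a,b]))
rel((455,-60,200),down(-0.7))
E
```

```text
spot (array([601.54406824,  -2.22608097,  46.86334443]), np.float64(1.8548991065655116)) [601.84009025  -2.95878226  49.        ] [598.9987903   -2.87482089  49.        ]
top [([330, 269, 9, 11, 26], [332.8, 276.1])]
scene [([298, 269, 22, 20, 114], [308.4, 277.6])]
cap (array([453.16917173, -59.10097717,  63.76475012]), np.float64(1.4667672250436845)) [453.61661965 -59.47748062  68.        ] [449.59100682 -60.9344112   68.        ]
well/caps [ 454.67015513 -108.43426508   40.        ]
well/caps [ 453.33510442 -156.36741229   68.        ]
well/caps [ 453.15838878 -202.93220726   68.        ]
probe end (array([464.75497527, 167.89312403, 128.24968796]), np.float64(0.6638017155482961)) collar [465.22353783 165.27743517  55.        ]
clock 0.1 tcp [167.5 497.4 404.2] goal [455. -60. 355.] shift [-4.503 -4.365  0.497] turn [-3.000e-04  3.000e-04  4.005e-01] w 1.0 F [ 0.1  0.  -0.2]
```

View pics/block.png

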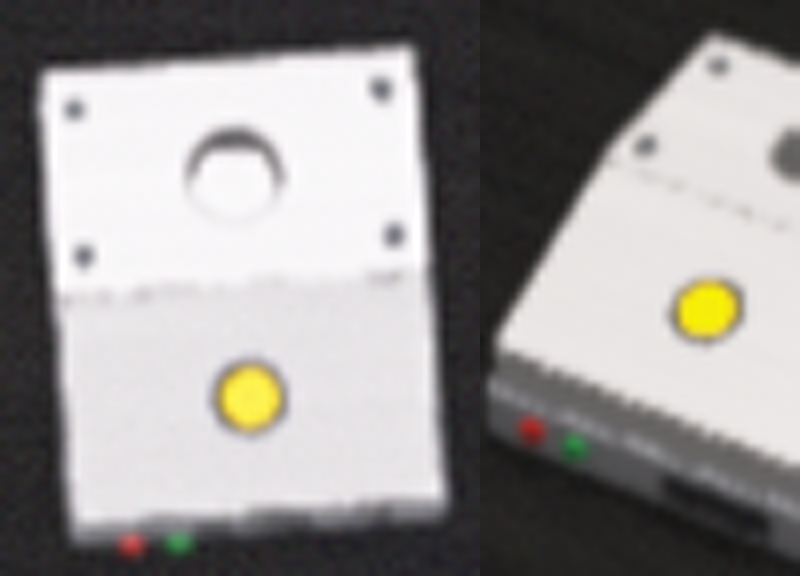

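carry_out --commands "100 -0.335 -0.995 0 0 0 0.1;100 -0.335 -0.995 0 0 0 0.2;100 -0.335 -0.995 0 0 0 0.4;100 -0.335 -0.995 0 0 0 0.4;100 -0.335 -0.995 0 0 0 0.4;100 -0.335 -0.995 0 0 0 0.4;100 -0.335 -0.995 0 0 0 0.4;100 -0.335 -0.995 0 0 0 0.4;100 -0.335 -0.995 0 0 0 0.4;100 -0.335 -0.995 0 0 0 0.4;100 -0.335 -0.995 0 0 0 0.4;100 -0.335 -0.995 0 0 0 0.4"

```text
clock: 1.1
tcp_pos: [167.5, 392.4, 404.5]
tcp_rot: [2.229, 2.213, -0.001]
force: [-0.1, -0.3, 0.0]
gripper_width: 1.0
gripper_force: 0.0
```

Run:
```python
from h import *
sp=plane("top",(310.9,204.2),49);w=plane("top",(308.7,176.5),60)
print(sp,w,w-sp,np.degrees(np.arctan2(w[1]-sp[1],w[0]-sp[0])))
rel((453,-60,200),down(-0.7))
```

```text
[601.84009025  -2.95878226  49.        ] [660.62122458   2.90545018  60.        ] [58.78113433  5.86423244 11.        ] 5.6971965542675225
clock 1.1 tcp [167.5 392.4 404.5] goal [453. -60. 355.] shift [-4.503  2.888  0.497] turn [-0.0001  0.0002  0.0015] w 1.0 F [-0.1 -0.3  0. ]
```

carry_out --commands "100 -0.4 0 0 0 0 0;100 -0.8 0 0 0 0 0;100 -1 0.2 0 0 0 0;100 -1 0.2 0 0 0 0"

```text
clock: 1.43
tcp_pos: [187.2, 289.1, 404.8]
tcp_rot: [2.229, 2.212, -0.0]
force: [0.5, 1.2, -0.7]
gripper_width: 0.995
gripper_force: 0.0
```

carry_out --commands "100 -0.35 0.3 0 0 0 0;100 -0.7 0.6 0 0 0 0;100 -1 0.9 0 0 0 0;100 -1 0.9 0 0 0 0"

```text
clock: 1.77
tcp_pos: [277.8, 188.4, 404.9]
tcp_rot: [2.231, 2.209, 0.001]
force: [-0.6, 0.2, -1.1]
gripper_width: 1.003
gripper_force: 0.0
```

carry_out --commands "80 -0.35 0.3 0 0 0 0;80 -0.7 0.6 0 0 0 0;80 -1 0.9 0 0 0 0;80 -1 0.9 0 0 0 0"

```text
clock: 2.1
tcp_pos: [367.4, 87.3, 404.7]
tcp_rot: [2.231, 2.209, 0.001]
force: [-0.1, -0.2, -0.6]
gripper_width: 0.801
gripper_force: 0.0
```

carry_out --commands "70 -0.35 0.3 0.2 0 0 0;70 -0.7 0.6 0.4 0 0 0;70 -1 0.89 0.5 0 0 0;70 -1 0.89 0.5 0 0 0"

```text
clock: 2.43
tcp_pos: [454.4, -12.9, 353.0]
tcp_rot: [2.231, 2.212, -0.001]
force: [-0.4, 0.7, 0.6]
gripper_width: 0.699
gripper_force: 0.0
```

carry_out --commands "65 -0.3 0 0.3 0 0 0;65 -0.5 0 0.6 0 0 0;65 -0.5 0 0.8 0 0 0;65 -0.5 0 0.8 0 0 0;65 -0.5 0 0.8 0 0 0"

```text
clock: 2.85
tcp_pos: [451.5, -60.2, 274.3]
tcp_rot: [-2.23, -2.21, 0.002]
force: [0.3, 0.8, 0.1]
gripper_width: 0.648
gripper_force: 0.0
```

Run:
```python
from h import *
rel((453,-60,62),down(-0.7))
S=cams.read_camera("scene")[:,:,::-1];T=cams.read_camera("top")[:,:,::-1]
f=lambda i,x,y,w,h:cv2.resize(i[y:y+h,x:x+w],(400,500),interpolation=cv2.INTER_CUBIC)
cv2.imwrite("pics/a.png",np.hstack([f(S,255,210,120,150),f(T,290,180,120,150)]))
```

```text
clock 2.85 tcp [451.5 -60.2 274.3] goal [453. -60. 217.] shift [0.002 0.016 0.573] turn [-0.0008 -0.0002  0.0011] w 0.65 F [0.3 0.8 0.1]
```

View pics/a.png

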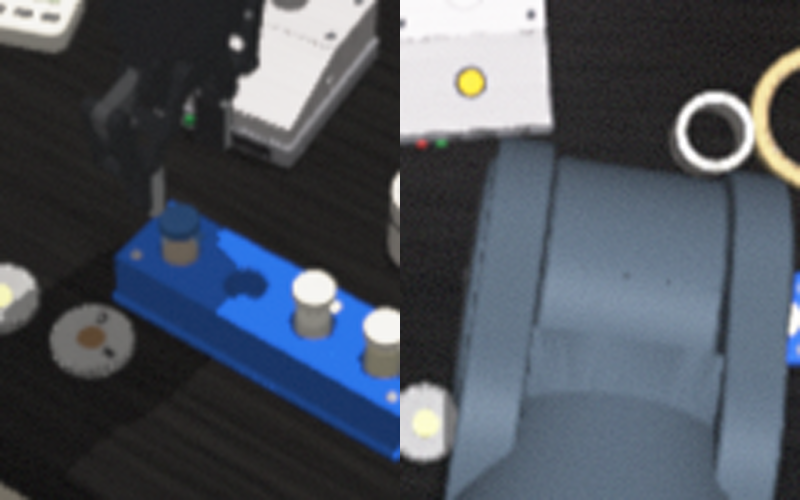

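The gripper hovers centred over the blue vial; the arm hides it in the top view. Descending.

carry_out --commands "65 0 0.015 0.2 0 0 0;65 0 0.015 0.4 0 0 0;65 0 0.015 0.57 0 0 0;65 0 0.015 0.57 0 0 0;20 0 0.015 0.57 0 0 0;10 0 0.015 0.57 0 0 0;10 0 0.015 0.57 0 0 0;10 0 0.015 0.57 0 0 0;10 0 0.015 0.57 0 0 0;10 0 0.015 0.57 0 0 0;10 0 0.015 0.57 0 0 0;10 0 0.015 0.57 0 0 0"

```text
clock: 3.95
tcp_pos: [453.8, -60.5, 219.3]
tcp_rot: [2.231, 2.209, 0.003]
force: [-1.5, 1.1, 7.5]
gripper_width: 0.228
gripper_force: 58.1
```

carry_out --commands "10 0 0 -0.15 0 0 0;10 0 0 -0.35 0 0 0;10 0 0 -0.6 0 0 0;10 0 0 -0.85 0 0 0;10 0 0 -0.85 0 0 0;10 0 0 -0.85 0 0 0"

```text
clock: 4.45
tcp_pos: [453.8, -60.6, 304.7]
tcp_rot: [2.231, 2.207, 0.004]
force: [-0.5, -0.1, -0.5]
gripper_width: 0.232
gripper_force: 58.6
```

Run:
```python
from h import *
rel((655,3,150),down(-0.7))
S=cams.read_camera("scene")[:,:,::-1]
cv2.imwrite("pics/b.png",cv2.resize(S[190:340,230:390],(800,600)[:2] and (640,600),interpolation=cv2.INTER_CUBIC))
```

```text
clock 4.45 tcp [453.8 -60.6 304.7] goal [655.   3. 305.] shift [0.657 2.005 0.006] turn [0.0014 0.0002 0.0005] w 0.23 F [-0.5 -0.1 -0.5]
```

View pics/b.png

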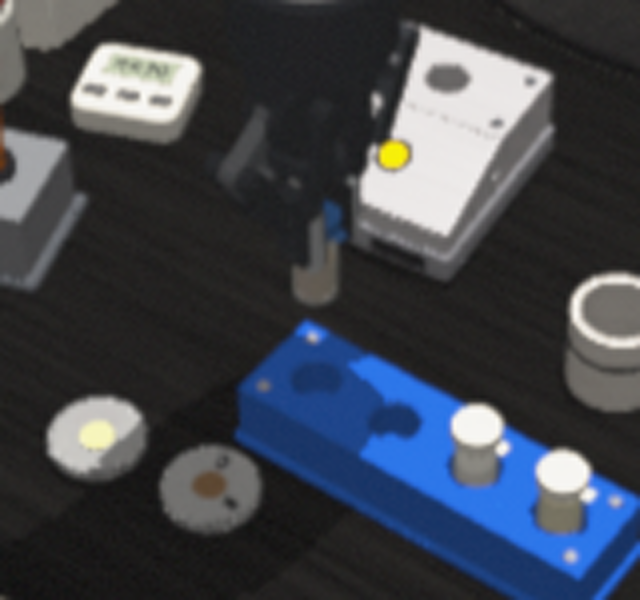

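The vial is held upright (foot at scene ≈308.4,262). The block well's mouth shows at scene ≈341.4,209.

Run:
```python
from h import *
print("foot",plane("scene",(308.4,261.9),101.4))
S=cv2.imread("pics/scene0.png")[:,:,::-1].copy();T=cv2.imread("pics/top0.png")[:,:,::-1].copy()
g=cv2.cvtColor(S,cv2.COLOR_RGB2GRAY)[200:218,328:354];print(g[4:16,4:24])
m=(g<160).astype(np.uint8);m[:3]=0
n,_,st,ce=cv2.connectedComponentsWithStats(m);print([(st[i].tolist(),(ce[i]+[328,200]).round(1)) for i in range(1,n) if st[i,4]>15])
for p in((341.4,209.1),):print("well scene",plane("scene",p,60))
print("spot scene",plane("scene",(328.1,228.2),49))
# corners of flat rear screws in top -> yaw
for q in((74,108),(380,88),(394,234),(83,255),(235,174.5)):print(plane("top",(280+(q[0]+.5)/8-.5,155+(q[1]+.5)/8-.5),60).round(1))
```

```text
foot [452.81608709 -58.73295165 101.4       ]
[[230 229 229 229 229 229 227 227 225 225 227 227 228 228 229 229 229 229
  228 227]
 [231 231 231 230 229 223 212 209 204 203 206 210 211 221 227 229 229 229
  229 229]
 [231 232 231 231 225 203 156 153 149 147 147 153 148 186 217 227 229 229
  229 229]
 [230 231 231 228 213 161 117 108 108 107 106 108 109 138 182 218 227 229
  229 229]
 [229 230 230 221 180 124 101 102 102 102 102 102 102 106 139 191 224 229
  229 230]
 [228 229 229 218 159 110  97  99 101 102 102 101 102 100 111 163 220 229
  230 230]
 [228 228 228 219 166 114 100  98  99 102 102  99 102 101 119 177 222 230
  230 230]
 [228 229 229 226 201 150 115 107 102 102 102 103 105 114 155 215 228 231
  230 230]
 [228 229 229 229 225 201 167 152 132 123 123 134 141 170 205 226 231 231
  231 231]
 [228 228 228 228 229 226 218 211 193 184 185 194 201 221 227 230 230 230
  231 231]
 [228 228 228 228 228 228 228 228 226 226 226 226 226 227 228 229 230 230
  230 230]
 [219 221 227 228 228 228 228 228 229 229 228 229 229 228 228 228 229 229
  230 230]]
[([8, 6, 11, 7, 62], array([341.4, 209. ]))]
well scene [657.22100816   1.86192011  60.        ]
spot scene [598.9987903   -2.87482089  49.        ]
[678.3  46.3  60. ]
[685.4 -36.4  60. ]
[645.5 -40.9  60. ]
[638.1  43.   60. ]
[660.9   2.4  60. ]
```

carry_out --commands "10 0.1 0.35 0 0 0 0;10 0.2 0.7 0 0 0 0;10 0.3 1 0 0 0 0;10 0.3 1 0 0 0 0"

```text
clock: 4.83
tcp_pos: [557.9, -30.3, 301.4]
tcp_rot: [2.231, 2.21, 0.003]
force: [-1.0, 0.0, -0.1]
gripper_width: 0.231
gripper_force: 58.6
```

carry_out --commands "10 0.1 0.35 0 0 0 0;10 0.2 0.7 0 0 0 0;10 0.3 1 0 0 0 0;10 0.3 1 0.15 0 0 0;10 0.3 1 0.2 0 0 0;10 0.3 1 0.2 0 0 0;10 0.3 1 0.2 0 0 0"

```text
clock: 5.42
tcp_pos: [652.7, -2.9, 281.8]
tcp_rot: [-2.232, -2.208, 0.004]
force: [0.2, 0.4, -0.0]
gripper_width: 0.232
gripper_force: 58.7
```

Run:
```python
from h import *
rel((659.5,1.3,150),down(-0.7))
S=cams.read_camera("scene")[:,:,::-1]
cv2.imwrite("pics/c.png",cv2.resize(S[160:250,290:390],None,fx=6.5,fy=6.5,interpolation=cv2.INTER_CUBIC))
```

```text
clock 5.42 tcp [652.7  -2.9 281.8] goal [659.5   1.3 305. ] shift [ 0.043  0.067 -0.233] turn [-0.001   0.0001  0.0004] w 0.23 F [ 0.2  0.4 -0. ]
```

View pics/c.png

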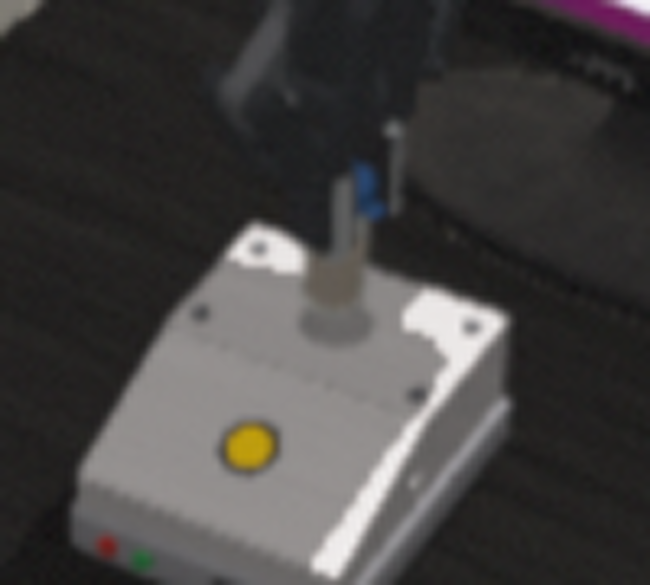

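The vial is just above the well: foot at scene ≈(341.0,204), mouth at (341.4,209).

Run:
```python
from h import *
f=plane("scene",(341.0,204.0),78.5);w=plane("scene",(341.4,209.0),60)
print(f,w,"->well in robot",w[:2]-f[:2]+[652.7,-2.9])
```

```text
[6.52959386e+02 4.31137276e-01 7.85000000e+01] [657.50120561   2.05083233  60.        ] ->well in robot [657.24182003  -1.28030495]
```

carry_out --commands "10 0.032 0.063 0 0 0 0;10 0.032 0.063 0.1 0 0 0;10 0.032 0.063 0.15 0 0 0;10 0.032 0.063 0.19 0 0 0;10 0.032 0.063 0.21 0 0 0;10 0.032 0.063 0.23 0 0 0;10 0.032 0.063 0.23 0 0 0;10 0.032 0.063 0.23 0 0 0"

```text
clock: 6.13
tcp_pos: [660.1, 0.4, 259.7]
tcp_rot: [-2.233, -2.21, 0.0]
force: [-0.5, 0.9, -0.6]
gripper_width: 0.229
gripper_force: 58.8
```

carry_out --commands "10 0 0 0.03 0 0 0;10 0 0 0.06 0 0 0;10 0 0 0.08 0 0 0;10 0 0 0.1 0 0 0;10 0 0 0.1 0 0 0"

```text
clock: 6.55
tcp_pos: [660.0, 0.5, 249.1]
tcp_rot: [-2.233, -2.209, 0.001]
force: [-0.4, 0.2, -0.3]
gripper_width: 0.23
gripper_force: 58.8
```

carry_out --commands "10 0 0 0.03 0 0 0;10 0 0 0.06 0 0 0;10 0 0 0.08 0 0 0;10 0 0 0.09 0 0 0;10 0 0 0.095 0 0 0;10 0 0 0.095 0 0 0"

```text
clock: 7.05
tcp_pos: [660.1, 0.5, 240.1]
tcp_rot: [-2.233, -2.21, 0.0]
force: [-0.0, 0.3, -0.2]
gripper_width: 0.227
gripper_force: 58.8
```

carry_out --commands "10 0 0 0.005 0 0 0;10 0 0 0.01 0 0 0;10 0 0 0.015 0 0 0;10 0 0 0.015 0 0 0"

```text
clock: 7.38
tcp_pos: [660.2, 0.4, 239.5]
tcp_rot: [2.233, 2.209, 0.001]
force: [-2.3, 0.2, 4.8]
gripper_width: 0.232
gripper_force: 59.3
```

carry_out --commands "30 0 0 0.01 0 0 0;45 0 0 0.01 0 0 0;60 0 0 0.01 0 0 0;60 0 0 0.01 0 0 0;60 0 0 0.01 0 0 0;60 0 0 -0.2 0 0 0;60 0 0 -0.5 0 0 0;60 0 0 -0.8 0 0 0;60 0 0 -1 0 0 0;60 0 0 -1 0 0 0"

```text
clock: 8.22
tcp_pos: [661.1, 0.5, 343.7]
tcp_rot: [2.23, 2.206, 0.008]
force: [0.2, -0.0, -0.1]
gripper_width: 0.602
gripper_force: 0.0
```

carry_out --commands "60 0.3 -0.3 0 0 0 0;60 0.6 -0.6 0 0 0 0;60 1 -1 0 0 0 0;60 1 -1 0 0 0 0"

```text
clock: 8.55
tcp_pos: [557.9, 103.8, 338.2]
tcp_rot: [-2.23, -2.21, 0.002]
force: [1.5, 0.7, -0.1]
gripper_width: 0.602
gripper_force: 0.0
```

Run:
```python
from h import *
rel((465,166,150),down(-0.7))
S=cams.read_camera("scene")[:,:,::-1];T=cams.read_camera("top")[:,:,::-1]
f=lambda i,x,y,w,h:cv2.resize(i[y:y+h,x:x+w],(400,400),interpolation=cv2.INTER_CUBIC)
cv2.imwrite("pics/d.png",np.hstack([f(S,295,170,80,80),f(T,270,145,80,80)]))
```

```text
clock 8.55 tcp [557.9 103.8 338.2] goal [465. 166. 305.] shift [ 0.614 -0.934  0.335] turn [-0.0008 -0.0001  0.001 ] w 0.6 F [ 1.5  0.7 -0.1]
```

View pics/d.png

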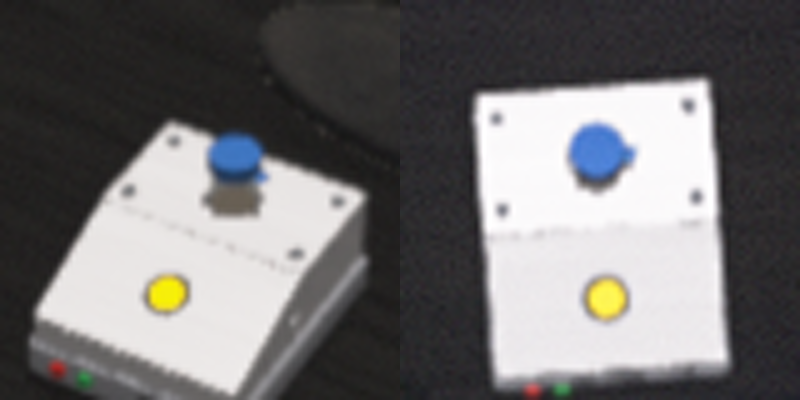

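Vial seated upright in the well (cap at top ≈309.5,175.5). Next, the orange probe.

carry_out --commands "65 0.3 -0.4 0 0 0 0;65 0.5 -0.7 0 0 0 0;65 0.61 -0.935 0 0 0 0;65 0.61 -0.935 0 0 0 0;65 0.61 -0.935 0.25 0 0 0;65 0.61 -0.935 0.5 0 0 0;65 0.61 -0.935 0.7 0 0 0;65 0.61 -0.935 0.81 0 0 0;65 0.61 -0.935 0.81 0 0 0"

```text
clock: 9.4
tcp_pos: [468.6, 162.7, 255.2]
tcp_rot: [-2.233, -2.208, 0.006]
force: [-0.3, 0.3, 0.2]
gripper_width: 0.649
gripper_force: 0.0
```

carry_out --commands "40 0 0 0 0 0 0;20 0 0 0 0 0 0;5 0 0 0 0 0 0;5 0 0 0 0 0 0;5 0 0 0 0 0 0;5 0 0 0 0 0 0;5 0 0 0 0 0 0;5 0 0 0 0 0 0"

```text
clock: 10.07
tcp_pos: [467.8, 163.5, 258.2]
tcp_rot: [-2.232, -2.209, 0.001]
force: [-5.1, 0.1, 3.2]
gripper_width: 0.208
gripper_force: 58.1
```

carry_out --commands "5 0 0 -0.1 0 0 0;5 0 0 -0.3 0 0 0;5 0 0 -0.5 0 0 0;5 0 0 -0.7 0 0 0;5 0 0 -0.9 0 0 0;5 0 0 -0.9 0 0 0;5 0 0 -0.9 0 0 0;5 0 0 -0.9 0 0 0"

```text
clock: 10.73
tcp_pos: [468.3, 163.4, 347.5]
tcp_rot: [2.233, 2.209, 0.0]
force: [0.6, 0.3, -0.6]
gripper_width: 0.21
gripper_force: 58.0
```

Run:
```python
from h import *
S=cams.read_camera("scene")[:,:,::-1]
cv2.imwrite("pics/e.png",cv2.resize(S[150:270,180:300],(600,600),interpolation=cv2.INTER_CUBIC))
R=down(4.8,20);n=-R.as_matrix()[:,2];print("normal",n)
sp=np.array([600.2,-4,49.1])
o=observe()
for g in(40,-6): rel(sp+n*(248.2+g-155),R)
```

```text
normal [-0.34082063 -0.02861951  0.93969262]
clock 10.78 tcp [468.2 163.4 347. ] goal [502.  -12.2 319.9] shift [-1.753  0.357  0.272] turn [-0.1113  0.0054 -0.0297] w 0.21 F [ 0.2  0.2 -0.6]
clock 10.78 tcp [468.2 163.4 347. ] goal [517.7 -10.9 276.7] shift [-1.738  0.514  0.704] turn [-0.1113  0.0054 -0.0297] w 0.21 F [ 0.2  0.2 -0.6]
```

View pics/e.png

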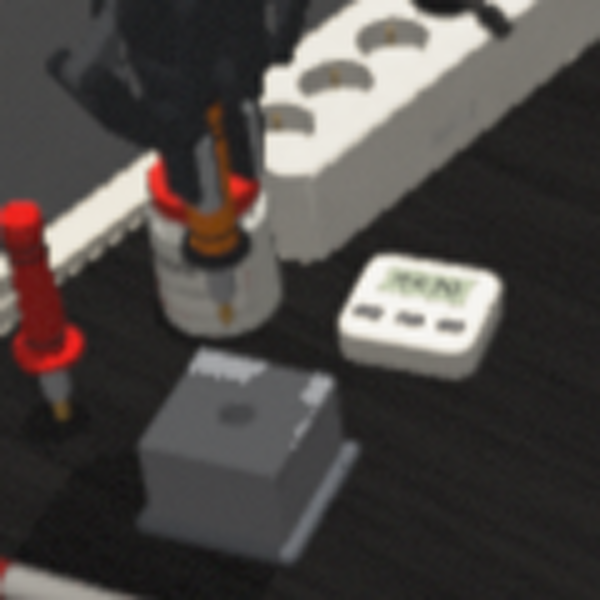

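The probe is held clear of the stand: tip at scene ≈(225.2,213.2), collar ≈(222.8,199.5). I check its tilt against the robot's axis.

Run:
```python
from h import *
for h in(0,42,110):print(h,proj("scene",(468.3,163.4,99.3+h)),proj("scene",(466,163.4,99.3+h)),proj("scene",(468.3,165.4,99.3+h)))
```

```text
0 [227.58231746 214.40662273] [226.8450443  215.00187099] [226.87198741 214.04529169]
42 [225.18246993 199.04307249] [224.42465016 199.63560953] [224.45666687 198.68395994]
110 [221.04058195 172.52717799] [220.2470006  173.11312938] [220.28826569 172.17311297]
```

carry_out --commands "5 -0.3 0.05 0 0 0 0;5 -0.6 0.1 0 -0.04 0 -0.01;5 -0.9 0.15 0 -0.08 0.003 -0.02;5 -0.9 0.15 0 -0.111 0.0054 -0.03;5 -0.9 0.15 0 -0.111 0.0054 -0.03;5 -0.9 0.15 0 -0.111 0.0054 -0.03"

```text
clock: 11.28
tcp_pos: [481.1, 73.0, 347.0]
tcp_rot: [1.954, 2.123, 0.37]
force: [-0.7, 0.7, -1.5]
gripper_width: 0.208
gripper_force: 58.3
```

Run:
```python
from h import *
R=down(4.8,20);n=-R.as_matrix()[:,2];sp=np.array([600.2,-7.5,49.1])
for g in(40,10,-6): rel(sp+n*(248.2+g-155),R)
```

```text
clock 11.28 tcp [481.1  73.  347. ] goal [502.  -15.7 319.9] shift [-0.902  0.035  0.3  ] turn [-0.0014 -0.0001 -0.0003] w 0.21 F [-0.7  0.7 -1.5]
clock 11.28 tcp [481.1  73.  347. ] goal [512.2 -14.9 291.7] shift [-0.902  0.036  0.6  ] turn [-0.0014 -0.0001 -0.0003] w 0.21 F [-0.7  0.7 -1.5]
clock 11.28 tcp [481.1  73.  347. ] goal [517.7 -14.4 276.7] shift [-0.902  0.037  0.76 ] turn [-0.0014 -0.0001 -0.0003] w 0.21 F [-0.7  0.7 -1.5]
```

Move to 12 mm above the spot.

carry_out --commands "5 -0.3 0 0 0 0 0;5 -0.6 0.02 0.1 0 0 0;5 -0.9 0.035 0.2 0 0 0;5 -0.9 0.035 0.3 0 0 0;5 -0.9 0.035 0.45 0 0 0;5 -0.9 0.035 0.55 0 0 0;5 -0.9 0.035 0.58 0 0 0;5 -0.9 0.035 0.58 0 0 0;5 -0.9 0.035 0.58 0 0 0"

```text
clock: 12.03
tcp_pos: [513.3, -13.6, 294.3]
tcp_rot: [1.95, 2.124, 0.373]
force: [0.3, -0.8, -0.4]
gripper_width: 0.203
gripper_force: 58.2
```

Run:
```python
from h import *
R=down(4.8,20);n=-R.as_matrix()[:,2];sp=np.array([600.2,-7.5,49.1])
rel(sp+n*(248.2+12-155),R);rel(sp+n*(248.2-6-155),R)
S=cams.read_camera("scene")[:,:,::-1]
cv2.imwrite("pics/f.png",cv2.resize(S[175:250,290:370],(640,600),interpolation=cv2.INTER_CUBIC))
```

```text
clock 12.03 tcp [513.3 -13.6 294.3] goal [511.5 -14.9 293.6] shift [-0.012 -0.02   0.   ] turn [-0.0005 -0.0004  0.0005] w 0.2 F [ 0.3 -0.8 -0.4]
clock 12.03 tcp [513.3 -13.6 294.3] goal [517.7 -14.4 276.7] shift [-0.012 -0.019  0.18 ] turn [-0.0005 -0.0004  0.0005] w 0.2 F [ 0.3 -0.8 -0.4]
```

View pics/f.png

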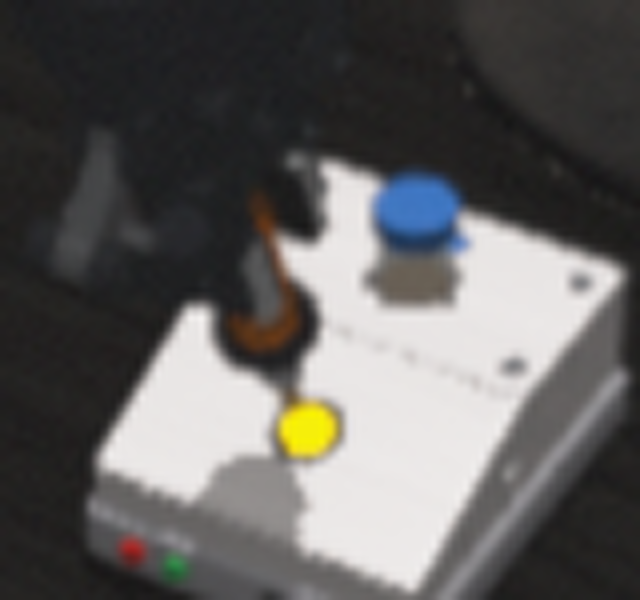

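The tip (≈326.1,225) hovers just up-left of the yellow spot (328.1,228.2); vial still seated.

Run:
```python
from h import *
n=-down(4.8,20).as_matrix()[:,2];s=plane("scene",(328.1,228.2),49.1)
for d in(10,12,15):print(d,proj("scene",s+n*d))
J=np.c_[proj("scene",s+[1,0,0])-proj("scene",s),proj("scene",s+[0,1,0])-proj("scene",s)]
print(np.linalg.solve(J,proj("scene",s+n*12)-[326.1,225.0]))
```

```text
10 [327.30964257 225.93015795]
12 [327.15027388 225.47246405]
15 [326.91040174 224.78357083]
[ 0.07008091 -2.72820069]
```

carry_out --commands "5 -0.02 -0.005 0.03 0 0 0;5 -0.02 -0.005 0.06 0 0 0;5 -0.02 -0.005 0.09 0 0 0;5 -0.02 -0.005 0.11 0 0 0;5 -0.02 -0.005 0.13 0 0 0;5 -0.02 -0.005 0.13 0 0 0;5 -0.02 -0.005 0.13 0 0 0"

```text
clock: 12.67
tcp_pos: [517.2, -16.0, 281.9]
tcp_rot: [1.95, 2.122, 0.374]
force: [0.1, 0.3, -0.8]
gripper_width: 0.204
gripper_force: 58.3
```

carry_out --commands "5 0 0 0.01 0 0 0;5 0 0 0.02 0 0 0;5 0 0 0.03 0 0 0;5 0 0 0.03 0 0 0;5 0 0 0.03 0 0 0"

```text
clock: 13.08
tcp_pos: [518.2, -15.9, 279.1]
tcp_rot: [1.95, 2.122, 0.374]
force: [-1.2, -0.1, 1.0]
gripper_width: 0.209
gripper_force: 58.3
```

carry_out --commands "5 0 0 0.01 0 0 0;5 0 0 0.02 0 0 0;5 0 0 0.02 0 0 0;5 0 0 0.02 0 0 0"

```text
clock: 13.42
tcp_pos: [518.9, -15.9, 277.3]
tcp_rot: [1.95, 2.122, 0.374]
force: [-2.7, -0.1, 0.8]
gripper_width: 0.208
gripper_force: 58.3
```

Run:
```python
from h import *
n=-down(4.8,20).as_matrix()[:,2];F=[]
for i in range(12): S=cams.read_camera("scene");F.append(observe()["force"])
F=np.array(F);print(F.mean(0),F.std(0),F.mean(0)@n);o=observe();print(o["tcp_pos"],"axis proj along n minus 248.2:",(o["tcp_pos"]-[600.2,-7.5,49.1])@n-248.2)
cv2.imwrite("pics/g.png",cv2.resize(S[175:250,290:370,::-1],(640,600),interpolation=cv2.INTER_CUBIC))
```

```text
[-1.74582665 -0.04187842  1.36330075] [0.46701173 0.36902425 0.48382092] 1.8772959330458892
[518.92446677 -15.87367299 277.28870067] axis proj along n minus 248.2: -5.832732949959109
```

View pics/g.png

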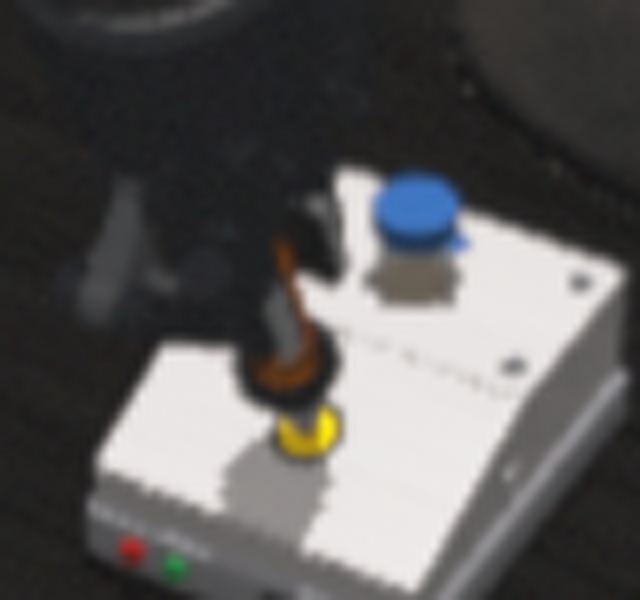

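The tip rests on the yellow spot near its centre (≈327.9,228). The axial force is about 2 to 3 N, roughly 6 mm of tip travel, and the vial is seated and clear. I've now viewed 11 pictures, one over the limit of 10, so I take no more and hand in.

```bash
python3 -c "
from workcell import workorder;print(workorder.finish_job())"
```

```text
the job is handed in; nothing more can be done
None
```

The job is handed in, with no verdict returned: the blue vial is seated in the block's well and the orange probe is held square on the yellow spot, pressed about 6 mm at an estimated 2–3 N. I viewed 11 pictures, one over the limit of 10.

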